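Slide the hook carrier round the bend of the corner rail

ROBOT

A 6-joint arm with a two-finger parallel gripper is mounted at the origin on a cart in front of the work surface, level with it; the furniture and walls round the work are solid. World frame = base frame: x ahead of the robot, y to its left, z up, the work surface at z = 0. Lengths are in mm, angles in rad, forces in N, time in s.
With the tool pointing down it reaches from about 350 to 775 mm from the base axis. Payload 7.3 kg.
Tool frame: the origin (TCP) lies at the very end of the fingers, on their centre line; the grasp point (between the pads) lies 19 mm behind it; z points along the fingers, y is the line along which they close (so a half turn about z gives the same grasp; the last joint's range is limited). The gripper opens to 92 mm and grips with 3 to 60 N. Pads are 19 mm wide; open, the fingers measure 130 mm over their backs; the gripper's body (75 mm by 190 mm) begins 47 mm behind the grasp point.
Start: joints at [1.175, 0.342, 1.524, -0, 1.275, -0.146], TCP at [129.769, 508.729, 226.741] pointing down, gripper open.
Joint ranges: [-2.53, 2.53], [-0.77, 2.02], [0.04, 2.7], [-1, 4.14], [0.28, 2.66], [-3.11, 3.11]. Speed limits (rad/s): [2.57, 2.57, 3.14, 3.14, 3.14, 3.14].

INTERFACE

Orientations are given as [roll, pitch, yaw] about the fixed x, y, z axes, in that order (R = Rz(yaw) Ry(pitch) Rx(roll)).
In Python, from plant import * gives the robot as it stands.
- The arm moves only by the tool arm_command, never from a script. Its arguments are lists of equal length, an entry for each row: "gripper": the finger opening in mm, from 0 to 91.8; "dp": the shift along the tool's x, y, z in units of 25 mm (1.0 is 25 mm), a list of three; "twist": the turn about the tool's z in units of 5 degrees (1.0 is 5 degrees). A call has exactly 5 rows; each row shifts and turns the commanded pose from where the row before left it, along the tool's axes as they then stand; what a row does not reach is not made up. A row lasts 1/8 s, in which the tool goes at most 62.5 mm and 10.7 degrees, less where a joint would pass 70% of its speed; a pose out of reach is approached as far as the arm can. A call is refused whole if a number of a shift passes 1 or a number of a turn 1, either way. A call with a gripper value outside its range is refused whole. The fingers move at their own pace and stop on an object; the grip force is fixed at half the most. Time passes only in rows, so rows that do not move let the fingers close, or fill a call up. It gives the time, the measured TCP pose, the force, the opening and the grip force at its end, in the units of the state.
- get_obs(): the state, without advancing time (a new reading comes with each control period).
- capture(name): name is "scene" or "side" or "wrist"; returns the picture (480x640x3 uint8, red, green, blue); there is no depth.
- get_calibration(name): a dict with "mtx" (3x3 intrinsics, pixels), "position" and "attitude" of the camera in the world; the wrist camera has in their place "mount" (4x4, takes a point from camera to tool coordinates, whose origin is the TCP and whose axes are the flange's). Camera axes: x right, y down, z forward; pixel columns grow to the right and rows downward; lengths in mm; the calibration is good to about 2 mm. A picture is of the moment at which its call begins: read the wrist's pose just before it. get_calibration takes no time and is no camera call.
- close_job(): hands the job in; it is judged then, once.
The state is a dict: "time": time; "joint_positions": joint angles; "dq": joint speeds; "tau": joint torques, N m; "tool_pos": TCP position; "tcp_rot": TCP orientation; "contact_force": force on the tool from outside, world axes, zero at the start; "moment": the same for the moment, N m; "grip_width": finger opening in mm; "finger_force": force on a finger pad.
Only numpy, scipy, OpenCV 4.12 (cv2) and the standard library are available. Lean on these libraries where they do the work, as an engineer would, in place of code of your own. Each camera call takes 0.05 s, during which the arm holds its last target. There are 200 camera calls.

TASK

Slide the double-hook carrier along the bent utensil rail, from the leg at the post round the bend and out along the other leg until it sits fully home against the end cap, then let go and leave it hanging there. Do not force it: ease it along so that it never binds hard on the rod, and do not disturb the things standing around.

Things in the scene. Friction and masses are not known exactly. Their poses are not given: they have to be found in the camera images.
- rail: Fixed corner utensil rail of bright 12 mm round steel rod. Origin: middle of the underside of its 100x100x10 base plate, under the 20 mm post, which ends 20 mm above the rod's centre line. The rod is level, centre line 160 mm above the origin. The inner leg leaves the post along +x; a 26 mm flange by the post ends at x = 14 mm. z is up.
- rail_bend (a point): Start of the bend on the rod's centre line, at (120, 0, 160) mm in the rail frame, same axes as the rail. Here the rod turns left, from +x to +y, on a centre-line radius of 60 mm, so the bend ends at (180, 60, 160) mm in the rail frame.
- rail_exit (a point): End of the bend, at (180, 60, 160) mm in the rail frame, axes as the rail. Here the outer leg begins, level, 125 mm long up to a 28 mm end cap (the stop). It has been bent by hand: seen from above it leaves in a direction up to 14 degrees to either side of the rail's +y. That angle is not in any reading: see or feel it. The leg is stiff.
- carrier: Loose double-hook carrier hung on the inner leg, about 150 g. Origin: centre of its bore; x runs along the bore (along the rail's +x at the start), z up. Dark sleeve 24 mm long, 24 mm outside, 16 mm bore: about 2 mm play all round the rod; it hangs 2 mm low. Hooks reach 82 mm below and 30 mm to each side (y). Pushed high on its tab it tips and binds.
- carrier_tab (a point): Grip point in the carrier's upright black finger tab, 38 mm above the bore's centre. The tab is 26 mm long (carrier x), 10 mm thick (carrier y, grasp across it) and stands from 11 to 57 mm above the bore's centre.
- salt_shaker: Bystander: salt shaker, 44 mm wide, 90 mm tall. Origin: centre of its underside.
- ramekin: Bystander: white bowl, 109 mm wide, 48 mm tall. Origin: centre of its underside.
- spice_jar: Bystander: jar with a black cap, 45 mm wide, 105 mm tall. Origin: centre of its underside.
- green_lid: Bystander: flat round lid, 70 mm wide, 8 mm thick. Origin: centre of its underside.
- marker: Bystander: pen, 135 mm long (y), 17 mm thick, lying. Origin: centre of its underside.

How it is judged (in metres and radians):
On the way:
1. the carrier has come round the bend onto the outer leg (y of carrier in the frame of rail above 0.075 m and x of carrier in the frame of rail above 0.15 m and z of carrier in the frame of rail above 0.145 m), for 0.1 s.
At the end, for the whole second after the job is handed in: The carrier hangs on the outer leg, upright within 20 degrees, with its sleeve within 5 mm of the end cap, released and at rest. (bore centre at least 108 mm past the end of the bend; 113 mm is hard against the cap) (horizontal distance between carrier and rail_exit above 0.108 m and y of carrier in the frame of rail above 0.155 m and x of carrier in the frame of rail between 0.14 and 0.22 m and z of carrier in the frame of rail above 0.148 m and angle between carrier's own z axis and vertical below 0.35 rad and linear speed of carrier below 0.03 m/s); the robot touches nothing.
It fails at once if the carrier binds: it is forced against the rail with more than 22 N (contact force between carrier and rail above 22 N).
It fails at once if a thing standing around is disturbed (moved by more than 20 mm) (distance of any of salt_shaker, ramekin, spice_jar, green_lid, marker from where it was at the start of the episode above 0.02 m).
It also fails if it takes over 72 s, if anything falls off the work surface, if the arm or the gripper's body presses on something with over 40 N, if the wrist force passes 120 N, or if a joint passes its speed limit or range.

## Working session

There is one attempt and no reset: what is moved stays moved. The work goes in short steps, Python scripts to look and compute and a tool call to move; the robot and the scene stay as the last step left them, time stands still between calls to the robot, and variables do not carry over. Pictures are saved under pics/ and viewed, at most 10 in all, crops included, and the job is handed in when it is done.

Besides the shell and the picture viewer there is one more tool, called after ">>>" as a command line: name --pt "numbers of a row" for each row, then --argument value for the rest. arm_command: Moves the arm, as the interface text tells. Its arguments: {"type":"object","properties":{"gripper":{"type":"array"},"dp":{"type":"array"},"twist":{"type":"array"}},"required":["gripper","dp","twist"]}

```bash
mkdir -p pics; ls
python3 - <<'E'
from plant import *
import cv2,numpy as np
o=get_obs();print(o)
a=capture("scene");b=capture("side")
cv2.imwrite("pics/s.png",a[:,:,::-1]);cv2.imwrite("pics/d.png",b[:,:,::-1])
for n in("scene","side","wrist"):print(get_calibration(n))
E
```

```text
pics
{'time': 0.0, 'joint_positions': array([ 1.17498468e+00,  3.42744285e-01,  1.52501045e+00,  1.11463609e-06,
        1.27540575e+00, -1.46008733e-01]), 'dq': array([ 1.37302986e-03, -4.06398011e-04, -9.50888888e-04,  7.53220439e-04,
       -5.41829122e-04, -3.50853993e-05]), 'tau': array([ 2.13301231e-03, -4.31249821e+01, -2.44223750e+01,  7.18952995e-02,
        5.58874710e-02, -1.19446186e-04]), 'tool_pos': array([129.61090773, 508.32986205, 226.03607125]), 'tcp_rot': array([-3.14004166e+00, -2.29158472e-04,  2.89178924e+00]), 'contact_force': array([-0.33234947, -0.1112489 ,  0.11355483]), 'moment': array([ 0.00909154,  0.02094212, -0.03599758]), 'finger_force': 0.0, 'grip_width': 92.02834958944018}
{'mtx': array([[478.34705934,   0.        , 320.28669482],
       [  0.        , 478.34705934, 236.37454011],
       [  0.        ,   0.        ,   1.        ]]), 'position': array([ -87.85967218, -737.43370044,  790.56957598]), 'attitude': array([-2.18212185,  0.00799083, -0.75381156])}
{'mtx': array([[535.93888868,   0.        , 319.4008627 ],
       [  0.        , 535.93888868, 243.60806523],
       [  0.        ,   0.        ,   1.        ]]), 'position': array([ 101.26140768, -702.79394185,  874.36522624]), 'attitude': array([-2.3005592 , -0.01257248, -0.62214964])}
{'mtx': array([[330.71442186,   0.        , 320.08524622],
       [  0.        , 330.71442186, 241.71867354],
       [  0.        ,   0.        ,   1.        ]]), 'mount': array([[-1.97521513e-03, -9.50900010e-01, -3.09491955e-01,
         8.47519856e+01],
       [ 9.99997939e-01, -1.73309659e-03, -1.05724718e-03,
         4.02007392e-01],
       [ 4.68956907e-04, -3.09493406e-01,  9.50901473e-01,
        -1.59310135e+02],
       [ 0.00000000e+00,  0.00000000e+00,  0.00000000e+00,
         1.00000000e+00]])}
```

View pics/s.png

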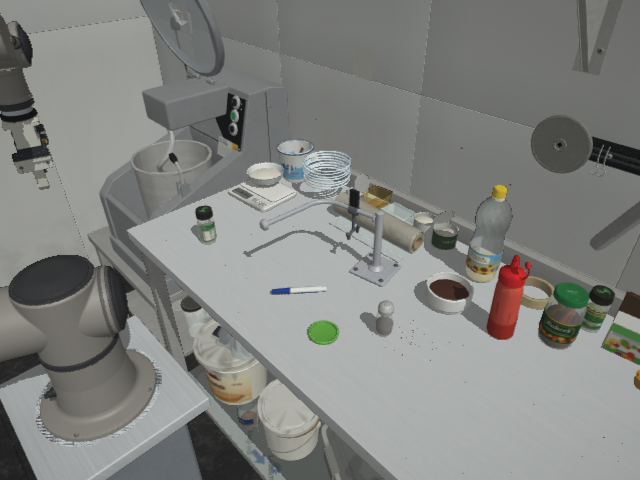

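View pics/d.png

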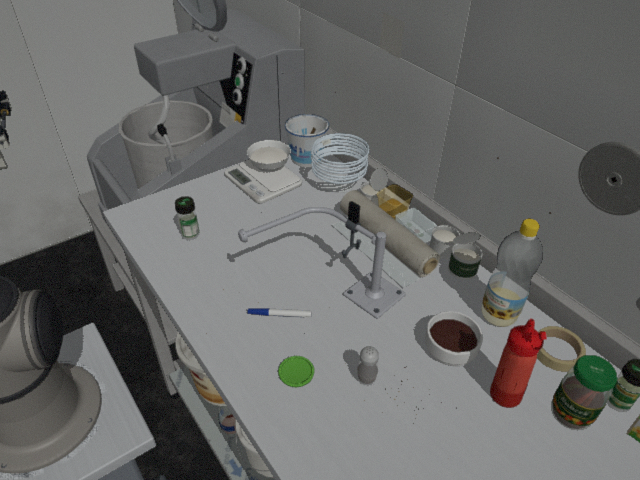

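The scene image shows the post at (378,212)–(375,267), the carrier tab at (354,200) and the cap at (264,223). In the side image the same points are at (380,235)–(375,294), (353,212) and (242,235). I'll zoom both in one picture.

Run:
```python
import cv2,numpy as np
a=cv2.imread("pics/s.png")[180:290,250:410];b=cv2.imread("pics/d.png")[190:320,220:415]
a=cv2.resize(a,None,fx=4,fy=4,interpolation=2)[:, :];b=cv2.resize(b,None,fx=4,fy=4,interpolation=2)
cv2.imwrite("pics/s4.png",a);cv2.imwrite("pics/d4.png",b)
```

```text
(no output)
```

View pics/s4.png

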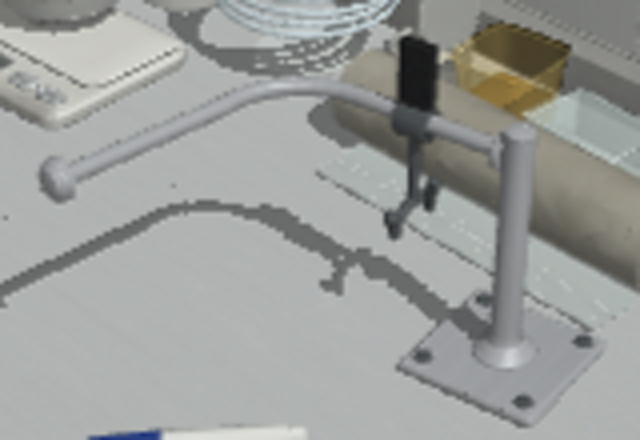

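View pics/d4.png

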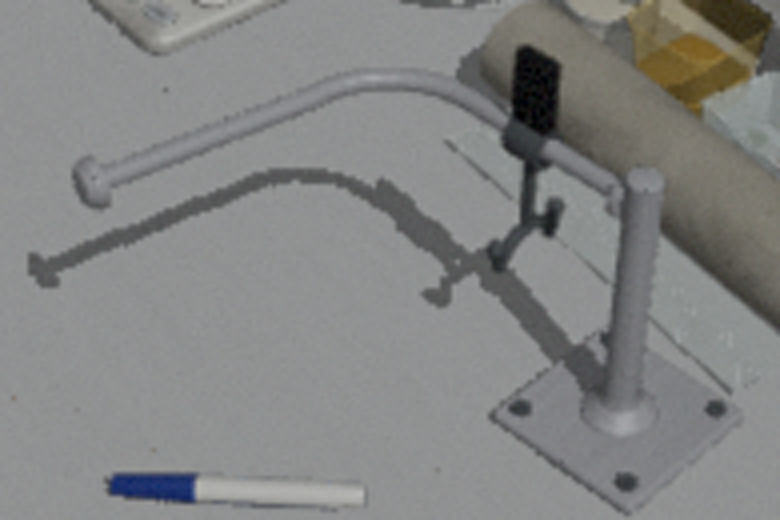

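```bash
cat > h.py <<'E'
from plant import *
import numpy as np,cv2
from scipy.spatial.transform import Rotation as R
from scipy.optimize import least_squares
def proj(c,P):
    P=np.atleast_2d(P); q=(P-c["position"])@R.from_euler('xyz',c["attitude"]).as_matrix()
    return q[:,:2]/q[:,2:]*c["mtx"][0,0]+c["mtx"][:2,2]
def tri(ps):
    A=[];b=[]
    for c,p in ps:
        d=R.from_euler('xyz',c["attitude"]).as_matrix()@np.linalg.solve(c["mtx"],[*p,1]);d/=np.linalg.norm(d)
        M=np.eye(3)-np.outer(d,d);A.append(M);b.append(M@c["position"])
    return np.linalg.lstsq(np.vstack(A),np.hstack(b),rcond=None)[0]
E
cat > fit.py <<'E'
from h import *
cs=[get_calibration("scene"),get_calibration("side")]
S=np.array([(398,363),(527,425),(606,343),(518,131),(58,178),(419,74),(413,122)])/4+[250,180]
D=np.array([(490,415),(630,513),(743,412),(644,178),(92,183),(537,88),(527,140)])/4+[220,190]
T=[tri([(cs[0],s),(cs[1],d)]) for s,d in zip(S,D)]
print(np.round(T,0))
C=np.array([[50,50],[-50,50],[-50,-50],[50,-50]])
def model(p,k):
    x,y,w,a,s=p
    L=[(*C[(k+j)%4],10) for j in range(3)]+[(0,0,180)]
    L.append((180-133*np.sin(a),60+133*np.cos(a),160)); L+=[(s,0,193),(s,0,158)]
    return np.array(L)@np.array([[np.cos(w),np.sin(w),0],[-np.sin(w),np.cos(w),0],[0,0,1]])+[x,y,0]
best=[]
for k in range(4):
  for w0 in np.arange(-3,3,1):
    f=lambda p:np.r_[(proj(cs[0],model(p,k))-S).ravel(),(proj(cs[1],model(p,k))-D).ravel()]
    r=least_squares(f,[*T[3][:2],w0,0,80],loss='soft_l1');best.append((r.cost,k,r))
r=min(best,key=lambda t:t[0]);print(r[:2],r[2].x);print(np.round(r[2].fun.reshape(-1,2),1));print(model(r[2].x,r[1]))
print('pix angle deg',np.degrees(r[2].x[2:4]))
E
python3 fit.py
```

```text
[[ 619.  -86.    9.]
 [ 644. -175.   -3.]
 [ 741. -159.    1.]
 [ 683. -119.  173.]
 [ 459.   46.  163.]
 [ 673.  -44.  185.]
 [ 669.  -44.  152.]]
(np.float64(5.717308978237758), 0) [ 676.72404337 -125.56105894   -4.570758    -75.57024206   76.37986622]
[[-0.3 -0.8]
 [ 0.2 -0.5]
 [ 1.3  0.1]
 [ 0.8 -0.4]
 [-0.5  0.8]
 [-0.4 -0.8]
 [ 0.7 -0.7]
 [-0.5 -1.2]
 [-1.4 -0.2]
 [ 0.7  1.1]
 [ 0.1  0.2]
 [-0.6  0.5]
 [-0.7  0. ]
 [ 0.9  0.2]]
[[ 620.16679143  -83.11960218   10.        ]
 [ 634.28258661 -182.11831089   10.        ]
 [ 733.28129532 -168.0025157    10.        ]
 [ 676.72404337 -125.56105894  180.        ]
 [ 458.97778776   48.20804088  160.        ]
 [ 665.94241789  -49.94597767  193.        ]
 [ 665.94241789  -49.94597767  158.        ]]
pix angle deg [ -261.88514254 -4329.85592681]
```

```bash
cat > plan.py <<'E'
import numpy as np
from plant import *
def plan(wps,start=None):
    """wps: (x,y,z,yawdeg,rows)"""
    o=get_obs(); p=np.r_[o["tool_pos"],np.degrees(o["tcp_rot"][2])] if start is None else np.array(start,float)
    G=[]
    for *w,n in wps:
        w=np.array(w,float); s=p.copy()
        for i in range(1,n+1):
            t=s+(w-s)*i/n
            a=np.radians(p[3]); d=t[:3]-p[:3]
            dp=np.array([np.cos(a)*d[0]+np.sin(a)*d[1],np.sin(a)*d[0]-np.cos(a)*d[1],-d[2]])/25
            dp=np.round(dp,2); tw=round(-(t[3]-p[3])/5,2); G.append((dp.tolist(),tw))
            dp=dp*25; p=np.r_[p[0]+np.cos(a)*dp[0]+np.sin(a)*dp[1],p[1]+np.sin(a)*dp[0]-np.cos(a)*dp[1],p[2]-dp[2],p[3]-5*tw]
    for i in range(0,len(G),5):
        print("dp",[g[0] for g in G[i:i+5]],"tw",[g[1] for g in G[i:i+5]])
    print("end",p.round(1))
E
python3 -c "
from plan import *
plan([(130,480,285,166,3),(600,0,285,98,22)])"
```

```text
dp [[-0.1, -0.37, -0.78], [-0.1, -0.36, -0.79], [-0.09, -0.37, -0.78], [-1.04, -0.64, -0.0], [-1.07, -0.58, -0.0]] tw [np.float64(-0.02), np.float64(-0.02), np.float64(-0.02), np.float64(0.62), np.float64(0.62)]
dp [[-1.11, -0.53, -0.0], [-1.13, -0.46, -0.0], [-1.15, -0.4, -0.0], [-1.17, -0.34, -0.0], [-1.19, -0.28, -0.0]] tw [np.float64(0.61), np.float64(0.62), np.float64(0.62), np.float64(0.62), np.float64(0.62)]
dp [[-1.21, -0.21, -0.0], [-1.21, -0.14, -0.0], [-1.22, -0.08, -0.0], [-1.22, -0.02, -0.0], [-1.22, 0.05, -0.0]] tw [np.float64(0.61), np.float64(0.62), np.float64(0.62), np.float64(0.62), np.float64(0.62)]
dp [[-1.22, 0.12, -0.0], [-1.2, 0.18, -0.0], [-1.2, 0.25, -0.0], [-1.18, 0.31, -0.0], [-1.16, 0.38, -0.0]] tw [np.float64(0.62), np.float64(0.61), np.float64(0.62), np.float64(0.62), np.float64(0.62)]
dp [[-1.14, 0.43, -0.0], [-1.12, 0.5, -0.0], [-1.09, 0.56, -0.0], [-1.05, 0.61, -0.0], [-1.02, 0.67, -0.0]] tw [np.float64(0.62), np.float64(0.61), np.float64(0.62), np.float64(0.62), np.float64(0.62)]
end [599.9   0.  284.9  98. ]
```

```bash
sed -i 's/tw=round(-(t\[3\]-p\[3\])\/5,2)/tw=float(round(-(t[3]-p[3])\/5,2))/' plan.py; python3 -c "
from plan import *
plan([(130,480,285,166,3),(600,0,285,98,27)])"
```

```text
dp [[-0.1, -0.37, -0.78], [-0.1, -0.36, -0.79], [-0.09, -0.37, -0.78], [-0.85, -0.52, -0.0], [-0.87, -0.49, -0.0]] tw [-0.02, -0.02, -0.02, 0.5, 0.51]
dp [[-0.89, -0.44, -0.0], [-0.91, -0.41, -0.0], [-0.92, -0.36, -0.0], [-0.94, -0.32, -0.0], [-0.96, -0.29, -0.0]] tw [0.5, 0.5, 0.51, 0.5, 0.51]
dp [[-0.96, -0.24, -0.0], [-0.98, -0.19, -0.0], [-0.98, -0.16, -0.0], [-0.99, -0.11, -0.0], [-0.99, -0.07, -0.0]] tw [0.5, 0.5, 0.51, 0.5, 0.5]
dp [[-1.0, -0.02, -0.0], [-0.99, 0.02, -0.0], [-1.0, 0.06, -0.0], [-0.99, 0.11, -0.0], [-0.98, 0.15, -0.0]] tw [0.51, 0.5, 0.5, 0.51, 0.5]
dp [[-0.98, 0.2, -0.0], [-0.96, 0.23, -0.0], [-0.96, 0.28, -0.0], [-0.94, 0.32, -0.0], [-0.93, 0.36, -0.0]] tw [0.51, 0.5, 0.5, 0.51, 0.5]
dp [[-0.91, 0.4, -0.0], [-0.89, 0.45, -0.0], [-0.87, 0.48, -0.0], [-0.85, 0.51, -0.0], [-0.83, 0.56, -0.0]] tw [0.5, 0.51, 0.5, 0.5, 0.51]
end [600.   -0.  284.9  98. ]
```

>>> arm_command --gripper '[91, 91, 91, 91, 91]' --pt "-0.1 -0.37 -0.78" --pt "-0.1 -0.36 -0.79" --pt "-0.09 -0.37 -0.78" --pt "-0.85 -0.52 0" --pt "-0.87 -0.49 0" --twist '[0, 0, 0, 0.5, 0.5]'

```text
time: 0.72
tool_pos: [164.8, 443.8, 285.4]
tcp_rot: [-3.141, 0.0, 2.804]
contact_force: [0.0, 0.2, -0.1]
grip_width: 90.9
finger_force: 0.0
```

>>> arm_command --gripper '[80, 70, 60, 60, 60]' --pt "-0.89 -0.44 0" --pt "-0.91 -0.41 0" --pt "-0.92 -0.36 0" --pt "-0.94 -0.32 0" --pt "-0.96 -0.29 0" --twist '[0.5, 0.5, 0.5, 0.5, 0.5]'

```text
time: 1.35
tool_pos: [251.7, 354.5, 285.2]
tcp_rot: [-3.141, -0.0, 2.585]
contact_force: [-1.1, 1.0, -0.6]
grip_width: 60.1
finger_force: 0.0
```

>>> arm_command --gripper '[60, 60, 60, 60, 60]' --pt "-0.96 -0.24 0" --pt "-0.98 -0.19 0" --pt "-0.98 -0.16 0" --pt "-0.99 -0.11 0" --pt "-0.99 -0.07 0" --twist '[0.5, 0.5, 0.5, 0.5, 0.5]'

```text
time: 1.98
tool_pos: [338.3, 265.5, 285.2]
tcp_rot: [-3.141, -0.0, 2.367]
contact_force: [0.5, -0.8, -0.7]
grip_width: 59.9
finger_force: 0.0
```

>>> arm_command --gripper '[60, 60, 60, 60, 60]' --pt "-1.0 -0.02 0" --pt "-0.99 0.02 0" --pt "-1.0 0.06 0" --pt "-0.99 0.11 0" --pt "-0.98 0.15 0" --twist '[0.5, 0.5, 0.5, 0.5, 0.5]'

```text
time: 2.6
tool_pos: [425.4, 176.6, 285.1]
tcp_rot: [-3.141, -0.0, 2.148]
contact_force: [-0.7, 0.7, 1.4]
grip_width: 60.1
finger_force: 0.0
```

>>> arm_command --gripper '[60, 60, 60, 60, 60]' --pt "-0.98 0.2 0" --pt "-0.96 0.23 0" --pt "-0.96 0.28 0" --pt "-0.94 0.32 0" --pt "-0.93 0.36 0" --twist '[0.5, 0.5, 0.5, 0.5, 0.5]'

```text
time: 3.22
tool_pos: [512.7, 87.7, 285.1]
tcp_rot: [-3.141, -0.0, 1.93]
contact_force: [-0.2, -0.7, 0.3]
grip_width: 59.9
finger_force: 0.0
```

>>> arm_command --gripper '[60, 60, 60, 60, 60]' --pt "-0.91 0.4 0" --pt "-0.89 0.45 0" --pt "-0.87 0.48 0" --pt "-0.85 0.51 0" --pt "-0.83 0.56 0" --twist '[0.5, 0.5, 0.5, 0.5, 0.5]'

```text
time: 3.85
tool_pos: [600.2, -1.2, 285.1]
tcp_rot: [-3.141, -0.0, 1.712]
contact_force: [-0.4, -0.1, 0.4]
grip_width: 60.1
finger_force: 0.0
```

```bash
cat > look.py <<'E'
import sys,json
from h import *
o=get_obs();im=capture("wrist");n=sys.argv[1]
cv2.imwrite(f"pics/{n}.png",im[:,:,::-1])
json.dump([o["tool_pos"].tolist(),o["tcp_rot"].tolist()],open(n+".json","w"))
print(o["tool_pos"].round(1),np.degrees(o["tcp_rot"]).round(2),o["contact_force"].round(1),o["time"])
E
python3 look.py w1
```

```text
[600.2  -1.2 285.1] [-1.7997e+02 -2.0000e-02  9.8070e+01] [-0.4 -0.1  0.4] 3.85
```

View pics/w1.png

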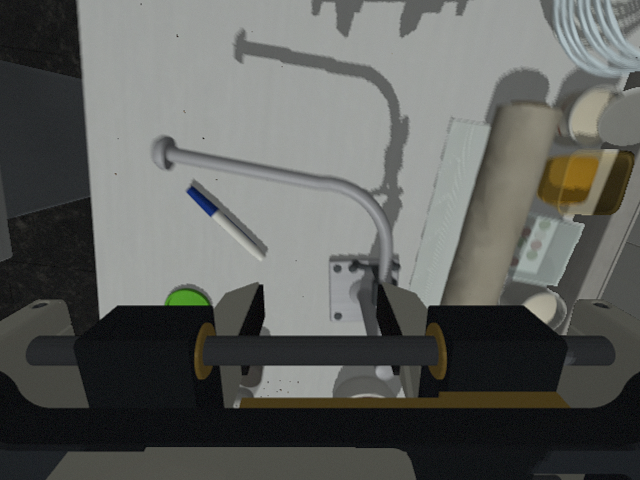

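The wrist view shows the cap at (164,152) and the outer leg from (175,155) to (320,183). The plate corners are (330,256), (399,256) and (330,320). The carrier is hidden behind the right finger.

Run:
```python
import cv2,numpy as np
g=cv2.imread("pics/w1.png",0).astype(int)
for c in(190,220,250,280,310):
    l=138+int((c-175)*.19);print(c,l,g[l:l+34,c-1:c+2].mean(1).astype(int).tolist())
for r in(215,230,245): print('row',r,370,g[r-1:r+2,365:402].mean(0).astype(int).tolist())
```

```text
190 140 [158, 159, 158, 159, 159, 158, 158, 159, 160, 151, 126, 93, 80, 88, 99, 109, 119, 126, 132, 139, 144, 143, 142, 136, 136, 142, 152, 158, 158, 158, 159, 159, 159, 160]
220 146 [160, 160, 159, 159, 160, 160, 159, 160, 159, 143, 120, 90, 82, 90, 102, 111, 122, 131, 139, 145, 149, 146, 142, 135, 139, 145, 155, 158, 160, 158, 158, 158, 158, 158]
250 152 [157, 158, 158, 158, 158, 158, 158, 158, 153, 139, 115, 88, 83, 94, 104, 117, 124, 134, 144, 150, 152, 149, 141, 136, 141, 148, 155, 158, 159, 158, 157, 159, 158, 158]
280 157 [157, 158, 157, 158, 157, 158, 157, 158, 159, 148, 132, 113, 89, 85, 95, 107, 120, 127, 138, 147, 153, 153, 151, 140, 138, 143, 149, 157, 159, 157, 157, 157, 157, 157]
310 163 [160, 161, 160, 161, 160, 160, 160, 160, 161, 148, 131, 111, 87, 87, 99, 110, 121, 129, 142, 149, 152, 152, 147, 140, 139, 145, 153, 158, 160, 159, 160, 159, 161, 160]
row 215 370 [159, 159, 158, 156, 143, 126, 124, 129, 137, 145, 154, 158, 151, 140, 129, 124, 118, 109, 100, 90, 81, 87, 95, 95, 95, 95, 95, 95, 95, 95, 96, 94, 105, 130, 151, 161, 159]
row 230 370 [160, 158, 159, 157, 158, 157, 158, 158, 159, 160, 156, 146, 124, 113, 122, 130, 136, 144, 150, 147, 136, 127, 122, 113, 102, 89, 91, 116, 147, 161, 159, 160, 160, 159, 158, 157, 158]
row 245 370 [158, 158, 157, 160, 158, 155, 138, 114, 103, 99, 95, 95, 96, 93, 94, 101, 113, 122, 129, 136, 142, 145, 139, 131, 124, 117, 107, 111, 135, 155, 159, 157, 160, 159, 158, 160, 159]
```

```bash
cat > fit2.py <<'E'
from h import *
import json
cs=[get_calibration("scene"),get_calibration("side")]
def wcam(n):
    c=get_calibration("wrist");p,r=json.load(open(n+".json"));M=np.eye(4);M[:3,:3]=R.from_euler('xyz',r).as_matrix();M[:3,3]=p
    M=M@c["mount"];return dict(mtx=c["mtx"],position=M[:3,3],attitude=R.from_matrix(M[:3,:3]).as_euler('xyz'))
W=wcam("w1")
S=np.array([(398,363),(527,425),(606,343),(518,131),(58,178),(419,74),(413,122)])/4+[250,180]
D=np.array([(490,415),(630,513),(743,412),(644,178),(92,183),(537,88),(527,140)])/4+[220,190]
WC=np.array([(330,320),(330,256),(399,256),(164,152)],float)   # (50,50)=..., cap last
LP=np.array([(190,157.8),(220,163.3),(250,169.5),(280,175.4),(310,181.3)])
BP=np.array([(384.3,230),(386.5,245)])
C=np.array([[50,50],[-50,50],[-50,-50],[50,-50]])
def tw(L,x,y,w): return np.array(L,float)@np.array([[np.cos(w),np.sin(w),0],[-np.sin(w),np.cos(w),0],[0,0,1]])+[x,y,0]
def pts(p):
    x,y,w,a,s=p[:5]
    L=[(*C[j],10) for j in range(3)]+[(0,0,180),(180-131*np.sin(a),60+131*np.cos(a),160),(s,0,193),(s,0,158)]
    return tw(L,x,y,w)
def curve(p):
    x,y,w,a=p[:4];t=np.linspace(0,np.pi/2,60);u=np.linspace(0,125,60)
    L=[(v,0,160) for v in np.linspace(60,120,40)]+[(120+60*np.sin(q),60-60*np.cos(q),160) for q in t]+[(180-v*np.sin(a),60+v*np.cos(a),160) for v in u]
    return tw(L,x,y,w)
def res(p):
    P=pts(p);o=p[5:7]
    r=[(proj(cs[0],P)-S).ravel(),(proj(cs[1],P)-D).ravel()]
    w=proj(W,P);x,y,wz=p[:3]
    K=tw([(50,50,10),(50,-50,10)],x,y,wz)
    q=proj(W,np.vstack([tw([(-50,50,10),(50,50,10),(50,-50,10)],x,y,wz),P[4]]))
    r.append((q-WC).ravel()/2)
    k=proj(W,curve(p))
    r.append([np.interp(c,k[100:,0][::-1],k[100:,1][::-1])-v for c,v in LP])
    r.append([np.interp(v,k[:100,1][::-1],k[:100,0][::-1])-c for c,v in BP])
    return np.hstack(r)
if __name__=="__main__":
    r=least_squares(res,[677,-125,1.712,-.17,76],loss='soft_l1');p=r.x
    print(r.cost,p,np.degrees(p[2:4]));print(r.fun[28:].round(1),r.fun[:28].round(1));print(pts(p)[3:].round(1))
    # wrist only alignment
    f=lambda q:np.r_[res(q)[28:36],3*res(q)[36:]]
    r2=least_squares(lambda q:np.r_[f(q),(q[4]-76)],p);print('wrist',r2.x,np.degrees(r2.x[2:4]),f(r2.x).round(1))
E
python3 fit2.py
```

```text
11.82403235712692 [ 6.78326854e+02 -1.25019244e+02  1.72065210e+00 -1.95261780e-01
  7.63911635e+01] [ 98.58610341 -11.18767592]
[-1.2  1.2 -1.3  2.1 -0.2  1.8 -0.1  0.5  0.1  0.2 -0.4 -0.6 -0.9 -0.7
 -1. ] [ 0.  -1.   0.7 -0.9  1.5 -0.4  1.1 -0.7 -0.2  0.2 -0.2 -1.   0.8 -0.9
 -0.1 -1.5 -0.8 -0.7  1.   0.4  0.6 -0.2 -0.1 -0.4 -0.5 -0.3  1.1 -0.1]
[[ 678.3 -125.   180. ]
 [ 461.3   50.   160. ]
 [ 666.9  -49.5  193. ]
 [ 666.9  -49.5  158. ]]
wrist [ 6.82208854e+02 -1.23308305e+02  1.74793272e+00 -2.31004867e-01
  7.60000000e+01] [100.14916791 -13.23560394] [ 0.7  1.3 -0.3  2.2  0.8  0.9 -0.5  0.2 -0.4  0.7 -0.2 -0.2 -0.2  0.3
 -0.4]
```

```bash
python3 -c "
from plan import *
plan([(667,-49.5,240,98.6,5)])"
```

```text
dp [[-0.44, 0.47, 0.36], [-0.43, 0.46, 0.35], [-0.44, 0.47, 0.36], [-0.44, 0.46, 0.35], [-0.44, 0.46, 0.36]] tw [-0.03, -0.03, -0.03, -0.03, -0.03]
end [667.  -49.5 240.   98.6]
```

>>> arm_command --gripper '[60, 60, 60, 60, 60]' --pt "-0.44 0.47 0.36" --pt "-0.43 0.46 0.35" --pt "-0.44 0.47 0.36" --pt "-0.44 0.46 0.35" --pt "-0.44 0.46 0.36" --twist '[-0.03, -0.03, -0.03, -0.03, -0.03]'

```text
time: 4.53
tool_pos: [665.8, -46.4, 240.2]
tcp_rot: [-3.141, -0.0, 1.727]
contact_force: [0.7, 0.7, -0.3]
grip_width: 60.0
finger_force: 0.0
```

```bash
python3 look.py w2
```

```text
[665.8 -46.4 240.2] [-1.7999e+02 -1.0000e-02  9.8950e+01] [ 0.7  0.7 -0.3] 4.525
```

View pics/w2.png

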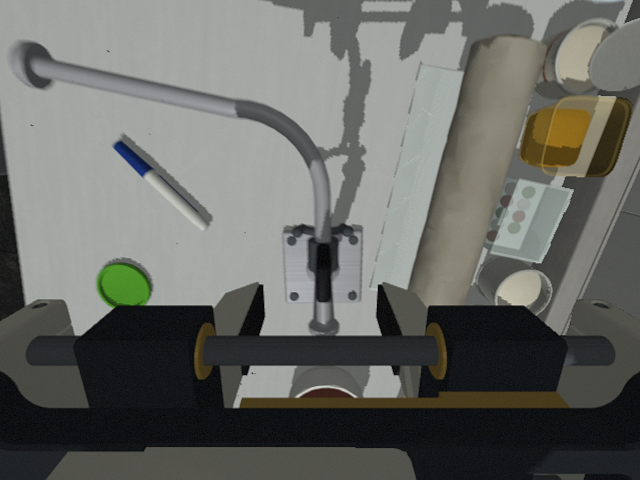

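The second wrist view shows the tab at columns 316–330, rows 240–303, between the fingers. The post is at (323,325), the cap at (30,63) and the outer leg runs (60,70)–(235,107).

Run:
```python
import cv2,numpy as np
g=cv2.imread("pics/w2.png",0).astype(int)
for c in(70,110,150,190,225):
    l=58+int((c-60)*.21);print(c,l,g[l:l+34,c-1:c+2].mean(1).astype(int).tolist())
for r in(200,215,250,262,275,285,295,312): print('row',r,305,g[r-1:r+2,303:345].mean(0).astype(int).tolist())
print('col',230,g[230:330,322:326].mean(1).astype(int).tolist())
```

```text
70 60 [162, 164, 149, 126, 98, 85, 92, 101, 110, 117, 123, 129, 133, 139, 140, 142, 143, 144, 144, 141, 137, 132, 132, 143, 156, 162, 163, 163, 163, 162, 165, 163, 163, 163]
110 68 [163, 161, 159, 144, 119, 92, 87, 97, 106, 113, 120, 126, 133, 137, 141, 143, 144, 145, 144, 145, 140, 136, 132, 138, 150, 162, 163, 164, 164, 165, 164, 164, 164, 164]
150 76 [164, 165, 165, 158, 139, 112, 89, 89, 101, 109, 116, 125, 130, 136, 140, 143, 146, 147, 147, 146, 143, 140, 133, 135, 144, 160, 165, 165, 165, 164, 165, 165, 164, 164]
190 85 [164, 165, 165, 153, 128, 98, 88, 94, 103, 112, 121, 127, 134, 139, 142, 146, 150, 151, 151, 148, 144, 136, 132, 138, 152, 164, 166, 164, 165, 164, 164, 165, 165, 165]
225 92 [164, 164, 166, 163, 148, 120, 90, 89, 98, 107, 117, 126, 133, 140, 143, 148, 152, 158, 157, 154, 147, 140, 134, 131, 145, 158, 163, 165, 164, 164, 165, 165, 166, 163]
row 200 305 [168, 169, 169, 167, 166, 166, 166, 165, 166, 163, 151, 137, 125, 121, 131, 135, 138, 141, 144, 144, 140, 135, 129, 122, 115, 104, 105, 128, 149, 163, 167, 167, 160, 134, 108, 99, 100, 99, 99, 99, 98, 99]
row 215 
[... 1128 characters left out ...]
, 141, 157, 155, 155, 154, 154, 152, 152, 152, 151, 152, 150]
row 312 305 [166, 166, 166, 166, 166, 166, 165, 166, 166, 153, 120, 80, 70, 89, 110, 125, 133, 139, 150, 158, 158, 149, 138, 129, 121, 114, 103, 85, 74, 69, 99, 141, 164, 167, 165, 165, 165, 166, 165, 166, 166, 167]
col 230 [87, 85, 85, 85, 83, 82, 83, 81, 82, 82, 83, 80, 64, 36, 11, 8, 10, 14, 10, 10, 11, 10, 8, 10, 8, 10, 6, 10, 10, 10, 6, 7, 7, 10, 9, 11, 15, 13, 19, 19, 21, 24, 25, 25, 27, 24, 25, 26, 27, 28, 27, 28, 31, 26, 29, 29, 29, 28, 30, 30, 29, 30, 30, 29, 31, 31, 29, 30, 30, 30, 27, 28, 89, 137, 150, 150, 150, 151, 150, 150, 150, 151, 151, 151, 151, 152, 151, 152, 151, 153, 152, 149, 150, 146, 104, 83, 82, 76, 71, 70]
```

Run:
```python
from fit2 import *
def onz(W,p,z):
    d=R.from_euler('xyz',W["attitude"]).as_matrix()@np.linalg.solve(W["mtx"],[*p,1]);return W["position"]+d*(z-W["position"][2])/d[2]
V=wcam("w2")
for n,p,z in [("tab",(322.7,284),215),("tabfront",(322.6,267),215),("tabback",(322.7,301.5),215),("posttop",(323,325),180),("rod200",(322.2,200),160)]:print(n,onz(V,p,z).round(1))
for W,L in((W,LP),(V,np.array([(70,73),(110,81.6),(150,90.1),(190,98.7),(225,106.6)]))):
    Q=np.array([onz(W,p,160) for p in L]);d=np.polyfit(Q[:,0],Q[:,1],1);print(Q.round(1).tolist(),np.degrees(np.arctan(d[0])),d)
print('cap',onz(V,(30,63),160),onz(W,(164,152),160))
print('tab tri',tri([(V,(322.7,284)),(cs[0],np.array((419,38))/4+[250,180]),(cs[1],np.array((537,50))/4+[220,190])]))
p=[678.3,-125,1.7206,-.195];c=curve(p);print('model outer',np.degrees(np.arctan2(*(c[-1]-c[-60])[1::-1])),c[-60],c[-1])
o=get_obs();print(o["tool_pos"])
```

```text
tab [667.4 -48.6 215. ]
tabfront [665.6 -37.6 215. ]
tabback [669.2 -60.5 215. ]
posttop [675.8 -98.7 180. ]
rod200 [660.9  -7.7 160. ]
[[482.9, 49.0, 160.0], [508.0, 48.0, 160.0], [533.3, 46.4, 160.0], [558.9, 45.0, 160.0], [584.8, 43.6, 160.0]] -3.12485122929745 [-5.45930823e-02  7.55409227e+01]
[[485.1, 49.7, 160.0], [510.7, 48.6, 160.0], [536.7, 47.4, 160.0], [563.1, 46.2, 160.0], [586.5, 44.9, 160.0]] -2.70099216429839 [-4.71761579e-02  7.26683724e+01]
cap [459.92987137  51.73973867 160.        ] [546.24047854   8.77753834 160.        ]
tab tri [667.41879923 -48.47538097 215.35189684]
model outer 177.4104412251584 [592.10805482  44.02943113 160.        ] [467.23570234  49.67704878 160.        ]
[666.43773027 -47.58352397 238.35900289]
```

```bash
python3 -c "
from plan import *
print(get_obs()['tcp_rot'])
plan([(667.4,-48.5,176,98.6,5)])"
```

```text
[-3.13998125e+00 -1.29293383e-04  1.72619241e+00]
dp [[-0.01, 0.01, 0.5], [-0.01, 0.0, 0.5], [-0.01, 0.01, 0.5], [-0.0, 0.01, 0.5], [-0.01, 0.0, 0.49]] tw [0.01, 0.01, 0.02, 0.01, 0.01]
end [667.3 -48.5 176.1  98.6]
```

>>> arm_command --gripper '[50, 40, 40, 40, 40]' --pt "0 0.02 0.6" --pt "0 0 0.6" --pt "0 0 0.6" --pt "0 0 0.6" --pt "0 0 0" --twist '[0, 0, 0, 0, 0]'

```text
time: 5.2
tool_pos: [664.6, -45.5, 179.3]
tcp_rot: [-3.139, -0.001, 1.727]
contact_force: [-0.6, -0.8, 0.1]
grip_width: 40.2
finger_force: 0.0
```

>>> arm_command --gripper '[30, 26, 26, 26, 26]' --pt "-0.14 0.09 0.12" --pt "0 0 0" --pt "0 0 0" --pt "0 0 0" --pt "0 0 0" --twist '[0, 0, 0, 0, 0]'

```text
time: 5.82
tool_pos: [668.3, -48.8, 178.1]
tcp_rot: [3.141, 0.0, 1.727]
contact_force: [-0.0, -1.0, 0.3]
grip_width: 26.4
finger_force: 0.0
```

>>> arm_command --gripper '[22, 18, 15, 13, 13]' --pt "0 0 0.04" --pt "0 0 0" --pt "0 0 0" --pt "0 0 0" --pt "0 0 0" --twist '[0, 0, 0, 0, 0]'

```text
time: 6.45
tool_pos: [668.3, -48.8, 177.0]
tcp_rot: [3.142, -0.0, 1.727]
contact_force: [-0.3, -0.5, -0.3]
grip_width: 13.1
finger_force: 0.0
```

```bash
python3 look.py w3; python3 -c "
import cv2
i=cv2.imread('pics/w3.png')[180:345,220:430];cv2.imwrite('pics/w3c.png',cv2.resize(i,None,fx=3.5,fy=3.5))"
```

```text
[668.3 -48.8 177. ] [ 1.800e+02 -1.000e-02  9.894e+01] [-0.3 -0.5 -0.3] 6.45
```

View pics/w3c.png

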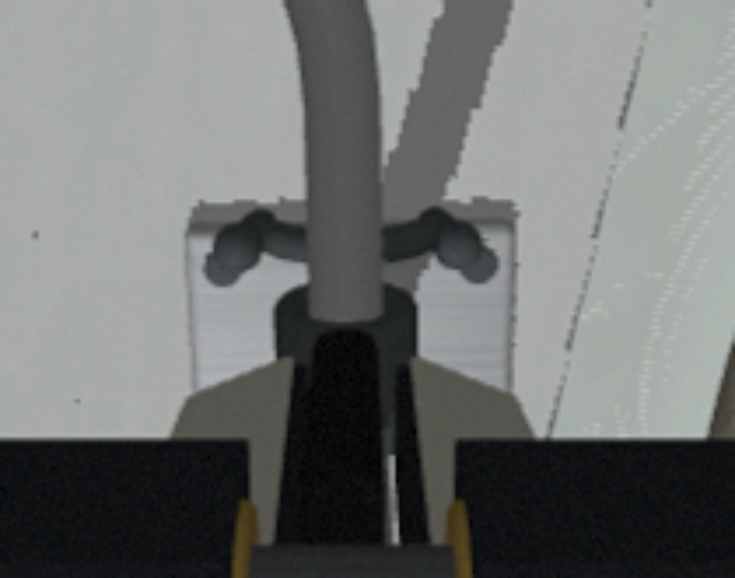

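The crop shows the tab close to the left finger with a gap of about 2.5 mm on the right. The tool should go 1.3 mm toward −y before closing.

>>> arm_command --gripper '[13, 13, 11, 9, 9]' --pt "0 -0.05 0" --pt "0 0 0" --pt "0 0 0" --pt "0 0 0" --pt "0 0 0" --twist '[0, 0, 0, 0, 0]'

```text
time: 7.12
tool_pos: [667.1, -49.0, 177.0]
tcp_rot: [3.141, 0.0, 1.727]
contact_force: [0.2, -0.3, -0.7]
grip_width: 9.9
finger_force: 30.0
```

```bash
cat > slide.py <<'E'
import sys
from fit2 import *
from plan import plan
p=[678.3,-124.7,np.radians(98.6),np.radians(-11.2)]
LB=60*np.pi/2
def C(s):
    a=p[3]
    if s<120:q=(s,0,160)
    elif s<120+LB:t=(s-120)/60;q=(120+60*np.sin(t),60-60*np.cos(t),160)
    else:v=s-120-LB;q=(180-v*np.sin(a),60+v*np.cos(a),160)
    return tw([q],*p[:3])[0]
def pose(s,z):
    A,B=C(s-9),C(s+9);c=.5*C(s)+.25*(A+B);d=B-A
    return [c[0],c[1],z,np.degrees(np.arctan2(d[1],d[0]))%360]
END=120+LB+113
if __name__=="__main__":
    s0,s1,n=float(sys.argv[1]),float(sys.argv[2]),int(sys.argv[3])
    o=get_obs();S=np.linspace(s0,s1,n+1)
    P=[pose(s,179) for s in S]
    for i in range(0,n+1,5):print(round(S[i],1),np.round(P[i],1))
    plan([(*q,1) for q in P[1:]],start=P[0])
E
python3 slide.py 76 151 25; python3 -c "from slide import *;print(END,120+LB)"
```

```text
76.0 [666.9 -49.6 179.   98.6]
91.0 [664.7 -34.7 179.   98.6]
106.0 [662.4 -19.9 179.   98.6]
121.0 [660.   -5.1 179.  101.3]
136.0 [655.6   9.1 179.  113.9]
151.0 [647.9  21.9 179.  128.2]
dp [[0.12, 0.0, -0.0], [0.12, 0.0, -0.0], [0.12, 0.0, -0.0], [0.12, 0.0, -0.0], [0.12, -0.0, -0.0]] tw [-0.0, -0.0, -0.0, 0.0, 0.0]
dp [[0.12, -0.0, -0.0], [0.12, -0.0, -0.0], [0.12, -0.0, -0.0], [0.12, -0.0, -0.0], [0.12, -0.0, -0.0]] tw [0.0, 0.0, 0.0, 0.0, 0.0]
dp [[0.12, -0.0, -0.0], [0.12, -0.0, -0.0], [0.12, -0.0, -0.0], [0.12, -0.0, -0.0], [0.12, -0.0, -0.0]] tw [0.0, -0.01, -0.07, -0.18, -0.27]
dp [[0.12, -0.01, -0.0], [0.12, -0.0, -0.0], [0.12, -0.0, -0.0], [0.12, -0.01, -0.0], [0.12, -0.0, -0.0]] tw [-0.37, -0.46, -0.55, -0.57, -0.58]
dp [[0.12, -0.0, -0.0], [0.12, -0.01, -0.0], [0.11, 0.0, -0.0], [0.12, -0.0, -0.0], [0.12, -0.01, -0.0]] tw [-0.57, -0.57, -0.57, -0.58, -0.57]
end [647.9  21.7 179.  128.2]
327.2477796076938 214.2477796076938
```

>>> arm_command --gripper '[9, 9, 9, 9, 9]' --pt "0.06 0 -0.04" --pt "0.12 0 -0.02" --pt "0.12 0 0" --pt "0.12 0 0" --pt "0.12 0 0" --twist '[0, 0, 0, 0, 0]'

```text
time: 7.75
tool_pos: [664.8, -35.4, 178.4]
tcp_rot: [-3.142, -0.0, 1.727]
contact_force: [0.3, 0.9, -2.1]
grip_width: 10.0
finger_force: 30.0
```

>>> arm_command --gripper '[9, 9, 9, 9, 9]' --pt "0.12 0 0" --pt "0.12 0 0" --pt "0.12 0 0" --pt "0.12 0 0" --pt "0.12 0 0" --twist '[0, 0, 0, 0, 0]'

```text
time: 8.38
tool_pos: [662.5, -20.7, 178.4]
tcp_rot: [3.142, -0.0, 1.727]
contact_force: [-0.6, 0.2, -1.5]
grip_width: 9.5
finger_force: 30.0
```

>>> arm_command --gripper '[9, 9, 9, 9, 9]' --pt "0.12 0 0" --pt "0.12 0 0" --pt "0.12 0 0" --pt "0.12 0 0" --pt "0.12 0 0" --twist '[0, 0, -0.05, -0.15, -0.25]'

```text
time: 9.0
tool_pos: [660.2, -5.9, 178.4]
tcp_rot: [3.142, -0.0, 1.767]
contact_force: [0.5, -0.0, -1.9]
grip_width: 9.7
finger_force: 30.0
```

```bash
cat > near.py <<'E'
from slide import *
o=get_obs();t=o["tool_pos"];y=np.degrees(o["tcp_rot"][2])%360
s=min(np.arange(70,335,.2),key=lambda s:np.linalg.norm(np.array(pose(s,0))[:2]-t[:2]));q=pose(s,0)
a=np.radians(q[3]);d=t[:2]-q[:2]
print("s",s,"right-off",(np.sin(a)*d[0]-np.cos(a)*d[1]).round(2),"yaw",y.round(1),"want",round(q[3],1),t.round(1),o["contact_force"].round(1),o["moment"].round(2),o["time"])
E
python3 near.py
```

```text
s 120.20000000000071 right-off 0.01 yaw 101.3 want 100.8 [660.2  -5.9 178.4] [ 0.5 -0.  -1.9] [-0.13  0.02  0.02] 9.0
```

Precisely on path; enter the bend with shorter steps.

>>> arm_command --gripper '[9, 9, 9, 9, 9]' --pt "0.1 0 0" --pt "0.1 0 0" --pt "0.1 0 0" --pt "0.1 0 0" --pt "0.1 0 0" --twist '[-0.25, -0.34, -0.4, -0.45, -0.48]'

```text
time: 9.62
tool_pos: [657.0, 6.2, 178.5]
tcp_rot: [3.141, -0.0, 1.936]
contact_force: [0.7, -0.4, -1.1]
grip_width: 9.9
finger_force: 30.0
```

```bash
python3 near.py
```

```text
s 132.60000000000088 right-off 0.22 yaw 110.9 want 110.6 [657.    6.2 178.5] [ 0.7 -0.4 -1.1] [-0.05  0.04 -0.02] 9.625
```

>>> arm_command --gripper '[9, 9, 9, 9, 9]' --pt "0.1 -0.01 0" --pt "0.1 0 0" --pt "0.1 0 0" --pt "0.1 0 0" --pt "0.1 0 0" --twist '[-0.48, -0.48, -0.48, -0.48, -0.48]'

```text
time: 10.25
tool_pos: [651.4, 17.3, 178.5]
tcp_rot: [3.141, 0.0, 2.146]
contact_force: [0.1, -0.0, -1.8]
grip_width: 9.7
finger_force: 30.0
```

```bash
python3 near.py
```

```text
s 145.20000000000107 right-off 0.2 yaw 122.9 want 122.7 [651.4  17.3 178.5] [ 0.1 -0.  -1.8] [-0.01 -0.04  0.05] 10.25
```

>>> arm_command --gripper '[9, 9, 9, 9, 9]' --pt "0.1 -0.01 0" --pt "0.1 0 0" --pt "0.1 0 0" --pt "0.1 0 0" --pt "0.1 0 0" --twist '[-0.48, -0.48, -0.48, -0.48, -0.48]'

```text
time: 10.88
tool_pos: [643.5, 27.1, 178.5]
tcp_rot: [3.141, -0.0, 2.355]
contact_force: [0.8, -0.5, -1.0]
grip_width: 9.9
finger_force: 30.0
```

>>> arm_command --gripper '[9, 9, 9, 9, 9]' --pt "0.1 -0.01 0" --pt "0.1 0 0" --pt "0.1 0 0" --pt "0.1 0 0" --pt "0.1 0 0" --twist '[-0.48, -0.48, -0.48, -0.48, -0.48]'

```text
time: 11.5
tool_pos: [633.9, 35.0, 178.5]
tcp_rot: [3.141, 0.0, 2.565]
contact_force: [0.2, -0.5, -1.1]
grip_width: 10.0
finger_force: 30.0
```

```bash
python3 near.py; python3 slide.py 170.5 230.5 25
```

```text
s 170.40000000000143 right-off 0.15 yaw 146.9 want 146.7 [633.9  35.  178.5] [ 0.2 -0.5 -1.1] [-0.02  0.07  0.03] 11.5
170.5 [633.7  34.9 179.  146.8]
182.5 [623.1  40.4 179.  158.3]
194.5 [611.7  43.7 179.  169.7]
206.5 [599.8  44.7 179.  180.4]
218.5 [587.8  44.7 179.  179.8]
230.5 [575.8  45.  179.  177.4]
dp [[0.1, -0.0, -0.0], [0.09, -0.0, -0.0], [0.1, -0.01, -0.0], [0.09, 0.0, -0.0], [0.1, 0.0, -0.0]] tw [-0.46, -0.46, -0.46, -0.45, -0.46]
dp [[0.09, -0.0, -0.0], [0.1, -0.0, -0.0], [0.09, -0.01, -0.0], [0.1, 0.0, -0.0], [0.09, 0.0, -0.0]] tw [-0.46, -0.46, -0.46, -0.46, -0.45]
dp [[0.1, -0.0, -0.0], [0.1, -0.0, -0.0], [0.09, -0.0, -0.0], [0.1, -0.01, -0.0], [0.09, 0.0, -0.0]] tw [-0.46, -0.46, -0.46, -0.46, -0.29]
dp [[0.1, 0.01, -0.0], [0.09, -0.0, -0.0], [0.1, -0.01, -0.0], [0.09, 0.01, -0.0], [0.1, -0.0, -0.0]] tw [-0.1, -0.03, 0.02, 0.09, 0.14]
dp [[0.1, 0.0, -0.0], [0.09, -0.0, -0.0], [0.1, -0.0, -0.0], [0.09, -0.0, -0.0], [0.1, -0.0, -0.0]] tw [0.21, 0.26, 0.0, 0.0, 0.0]
end [575.8  45.1 179.  177.4]
```

>>> arm_command --gripper '[9, 9, 9, 9, 9]' --pt "0.1 -0.01 0" --pt "0.1 0 0" --pt "0.09 0 0" --pt "0.1 0 0" --pt "0.09 0 0" --twist '[-0.46, -0.46, -0.46, -0.46, -0.46]'

```text
time: 12.12
tool_pos: [623.2, 40.5, 178.5]
tcp_rot: [3.141, 0.0, 2.765]
contact_force: [-0.1, -0.3, -1.4]
grip_width: 9.8
finger_force: 30.0
```

>>> arm_command --gripper '[9, 9, 9, 9, 9]' --pt "0.1 -0.01 0" --pt "0.09 0 0" --pt "0.1 0 0" --pt "0.09 0 0" --pt "0.1 0 0" --twist '[-0.46, -0.46, -0.46, -0.46, -0.46]'

```text
time: 12.75
tool_pos: [611.7, 43.8, 178.6]
tcp_rot: [3.141, 0.0, 2.966]
contact_force: [-0.1, -0.4, -2.3]
grip_width: 9.9
finger_force: 30.0
```

```bash
python3 near.py
```

```text
s 194.40000000000177 right-off 0.09 yaw 169.9 want 169.6 [611.7  43.8 178.6] [-0.1 -0.4 -2.3] [-0.01  0.06 -0.01] 12.75
```

>>> arm_command --gripper '[9, 9, 9, 9, 9]' --pt "0.1 0 0" --pt "0.1 0 0" --pt "0.09 0 0" --pt "0.1 -0.01 0" --pt "0.09 0 0" --twist '[-0.44, -0.44, -0.44, -0.4, -0.26]'

```text
time: 13.38
tool_pos: [599.7, 44.7, 178.5]
tcp_rot: [3.141, 0.0, 3.138]
contact_force: [-0.8, -0.4, -2.2]
grip_width: 9.9
finger_force: 30.0
```

```bash
python3 near.py
```

```text
s 206.60000000000196 right-off 0.02 yaw 179.8 want 180.4 [599.7  44.7 178.5] [-0.8 -0.4 -2.2] [ 0.05 -0.03  0.04] 13.375
```

>>> arm_command --gripper '[9, 9, 9, 9, 9]' --pt "0.1 0 0" --pt "0.09 0 0" --pt "0.1 -0.01 0" --pt "0.09 0.01 0" --pt "0.1 0 0" --twist '[0, 0, 0, 0.04, 0.1]'

```text
time: 14.0
tool_pos: [587.7, 44.8, 178.5]
tcp_rot: [3.141, 0.0, 3.123]
contact_force: [-0.1, 0.7, -0.9]
grip_width: 9.9
finger_force: 30.0
```

```bash
python3 near.py
```

```text
s 218.60000000000213 right-off 0.08 yaw 179.0 want 179.7 [587.7  44.8 178.5] [-0.1  0.7 -0.9] [ 0.02  0.01 -0.02] 14.0
```

>>> arm_command --gripper '[9, 9, 9, 9, 9]' --pt "0.1 0 0" --pt "0.09 0 0" --pt "0.1 0 0" --pt "0.09 0 0" --pt "0.1 0 0" --twist '[0.12, 0.12, 0.06, 0, 0]'

```text
time: 14.62
tool_pos: [575.7, 45.2, 178.5]
tcp_rot: [3.142, 0.0, 3.098]
contact_force: [-0.1, 0.7, -1.1]
grip_width: 10.0
finger_force: 30.0
```

```bash
python3 near.py
```

```text
s 230.6000000000023 right-off 0.11 yaw 177.5 want 177.4 [575.7  45.2 178.5] [-0.1  0.7 -1.1] [-0.  0. -0.] 14.625
```

>>> arm_command --gripper '[9, 9, 9, 9, 9]' --pt "0.12 0 0" --pt "0.12 0 0" --pt "0.12 0 0" --pt "0.12 0 0" --pt "0.12 0 0" --twist '[0, 0, 0, 0, 0]'

```text
time: 15.25
tool_pos: [560.6, 45.8, 178.5]
tcp_rot: [3.142, 0.0, 3.098]
contact_force: [-0.3, 0.3, -1.4]
grip_width: 9.4
finger_force: 30.0
```

>>> arm_command --gripper '[9, 9, 9, 9, 9]' --pt "0.12 0 0" --pt "0.12 0 0" --pt "0.12 0 0" --pt "0.12 0 0" --pt "0.12 0 0" --twist '[0, 0, 0, 0, 0]'

```text
time: 15.88
tool_pos: [545.7, 46.5, 178.5]
tcp_rot: [3.141, 0.0, 3.098]
contact_force: [1.2, 0.1, -1.4]
grip_width: 10.2
finger_force: 30.0
```

```bash
python3 near.py
```

```text
s 260.6000000000027 right-off 0.11 yaw 177.5 want 177.4 [545.7  46.5 178.5] [ 1.2  0.1 -1.4] [ 0.01  0.03 -0.  ] 15.875
```

>>> arm_command --gripper '[9, 9, 9, 9, 9]' --pt "0.12 0 0" --pt "0.12 0 0" --pt "0.12 0 0" --pt "0.12 0 0" --pt "0.12 0 0" --twist '[0, 0, 0, 0, 0]'

```text
time: 16.5
tool_pos: [530.7, 47.2, 178.5]
tcp_rot: [3.141, 0.0, 3.098]
contact_force: [-0.1, 0.6, -1.0]
grip_width: 10.0
finger_force: 30.0
```

>>> arm_command --gripper '[9, 9, 9, 9, 9]' --pt "0.12 0 0" --pt "0.12 0 0" --pt "0.12 0 0" --pt "0.12 0 0" --pt "0.12 0 0" --twist '[0, 0, 0, 0, 0]'

```text
time: 17.12
tool_pos: [515.7, 47.8, 178.5]
tcp_rot: [3.142, 0.0, 3.098]
contact_force: [0.1, -0.3, -2.0]
grip_width: 9.8
finger_force: 30.0
```

>>> arm_command --gripper '[9, 9, 9, 9, 9]' --pt "0.12 0 0" --pt "0.12 0 0" --pt "0.12 0 0" --pt "0.12 0 0" --pt "0.12 0 0" --twist '[0, 0, 0, 0, 0]'

```text
time: 17.75
tool_pos: [500.7, 48.5, 178.5]
tcp_rot: [3.142, 0.0, 3.098]
contact_force: [-0.1, 0.1, -2.0]
grip_width: 9.8
finger_force: 30.0
```

```bash
python3 near.py; python3 look.py w4; python3 -c "
import cv2
i=cv2.imread('pics/w4.png')[160:345,220:430];cv2.imwrite('pics/w4c.png',cv2.resize(i,None,fx=3.2,fy=3.2))"
```

```text
s 305.6000000000033 right-off 0.01 yaw 177.5 want 177.4 [500.7  48.5 178.5] [-0.1  0.1 -2. ] [ 0.01  0.   -0.02] 17.75
[500.7  48.5 178.5] [180.     0.   177.49] [-0.1  0.1 -2. ] 17.75
```

View pics/w4c.png

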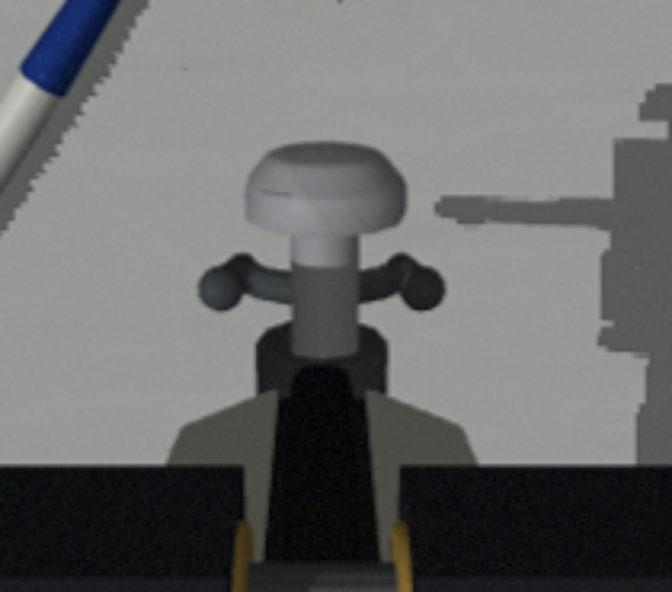

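The crop shows the cap directly ahead of the sleeve, with a gap of about 21 mm. That agrees with the model's 21.6 mm.

>>> arm_command --gripper '[9, 9, 9, 9, 9]' --pt "0.12 0 0" --pt "0.12 0 0" --pt "0.12 0 0" --pt "0.12 0 0" --pt "0.12 0 0" --twist '[0, 0, 0, 0, 0]'

```text
time: 18.42
tool_pos: [485.7, 49.1, 178.5]
tcp_rot: [3.141, 0.0, 3.098]
contact_force: [0.1, -0.3, -1.8]
grip_width: 9.9
finger_force: 30.0
```

>>> arm_command --gripper '[9, 9, 9, 9, 9]' --pt "0.04 0 0" --pt "0.04 0 0" --pt "0.03 0 0" --pt "0.02 0 0" --pt "0.02 0 0" --twist '[0, 0, 0, 0, 0]'

```text
time: 19.05
tool_pos: [482.2, 49.3, 178.4]
tcp_rot: [3.142, -0.0, 3.098]
contact_force: [-0.1, -0.1, -1.1]
grip_width: 10.3
finger_force: 30.0
```

>>> arm_command --gripper '[9, 9, 9, 9, 9]' --pt "0.02 0 0" --pt "0.02 0 0" --pt "0.02 0 0" --pt "0 0 0" --pt "0 0 0" --twist '[0, 0, 0, 0, 0]'

```text
time: 19.68
tool_pos: [480.7, 49.3, 178.5]
tcp_rot: [3.142, 0.0, 3.098]
contact_force: [-0.2, -0.8, -0.9]
grip_width: 9.6
finger_force: 30.0
```

>>> arm_command --gripper '[9, 9, 9, 9, 9]' --pt "0.02 0 0" --pt "0.02 0 0" --pt "0 0 0" --pt "0 0 0" --pt "0 0 0" --twist '[0, 0, 0, 0, 0]'

```text
time: 20.3
tool_pos: [479.7, 49.4, 178.5]
tcp_rot: [3.142, 0.0, 3.098]
contact_force: [0.5, 0.2, -2.3]
grip_width: 9.8
finger_force: 30.0
```

>>> arm_command --gripper '[9, 9, 9, 9, 9]' --pt "0.02 0 0" --pt "0.02 0 0" --pt "0 0 0" --pt "0 0 0" --pt "0 0 0" --twist '[0, 0, 0, 0, 0]'

```text
time: 20.92
tool_pos: [478.8, 49.4, 178.5]
tcp_rot: [3.142, 0.0, 3.098]
contact_force: [0.6, -0.0, -2.6]
grip_width: 9.6
finger_force: 30.0
```

>>> arm_command --gripper '[9, 9, 9, 9, 9]' --pt "0.02 0 0" --pt "0.02 0 0" --pt "0 0 0" --pt "0 0 0" --pt "0 0 0" --twist '[0, 0, 0, 0, 0]'

```text
time: 21.55
tool_pos: [478.6, 49.4, 178.6]
tcp_rot: [3.141, 0.002, 3.098]
contact_force: [5.0, -1.0, -4.2]
grip_width: 10.1
finger_force: 30.0
```

Contact with the cap reads 5 N. I'll relax it, lower to the hanging height and release.

>>> arm_command --gripper '[9, 9, 9, 9, 9]' --pt "-0.02 0 0" --pt "0 0 0.03" --pt "0 0 0.02" --pt "0 0 0" --pt "0 0 0" --twist '[0, 0, 0, 0, 0]'

```text
time: 22.18
tool_pos: [478.7, 49.4, 177.6]
tcp_rot: [3.142, 0.001, 3.098]
contact_force: [5.1, 0.1, 2.2]
grip_width: 9.6
finger_force: 30.0
```

>>> arm_command --gripper '[11, 13, 15, 20, 26]' --pt "0 0 0" --pt "0 0 0" --pt "0 0 0" --pt "0 0 0" --pt "0 0 0" --twist '[0, 0, 0, 0, 0]'

```text
time: 22.8
tool_pos: [478.1, 49.5, 177.1]
tcp_rot: [3.141, -0.0, 3.098]
contact_force: [-0.9, 0.4, -0.2]
grip_width: 24.6
finger_force: 0.0
```

Released cleanly; rise away.

>>> arm_command --gripper '[32, 40, 44, 44, 44]' --pt "0 0 0" --pt "0 0 -0.2" --pt "0 0 -0.6" --pt "0 0 -0.8" --pt "0 0 -0.8" --twist '[0, 0, 0, 0, 0]'

```text
time: 23.42
tool_pos: [478.2, 49.4, 238.2]
tcp_rot: [3.142, 0.0, 3.098]
contact_force: [0.3, -0.0, 0.3]
grip_width: 44.1
finger_force: 0.0
```

>>> arm_command --gripper '[44, 44, 44, 44, 44]' --pt "0 0 -0.8" --pt "0 0 -0.6" --pt "0 0 0" --pt "0 0 0" --pt "0 0 0" --twist '[0, 0, 0, 0, 0]'

```text
time: 24.05
tool_pos: [477.8, 49.5, 271.5]
tcp_rot: [3.141, -0.001, 3.098]
contact_force: [-0.7, -0.2, -0.5]
grip_width: 44.1
finger_force: 0.0
```

```bash
python3 look.py w5; python3 -c "
import cv2
i=cv2.imread('pics/w5.png')[130:345,200:450];cv2.imwrite('pics/w5c.png',cv2.resize(i,None,fx=2.7,fy=2.7))"
```

```text
[477.8  49.5 271.5] [ 1.7999e+02 -8.0000e-02  1.7749e+02] [-0.7 -0.2 -0.5] 24.05
```

View pics/w5c.png

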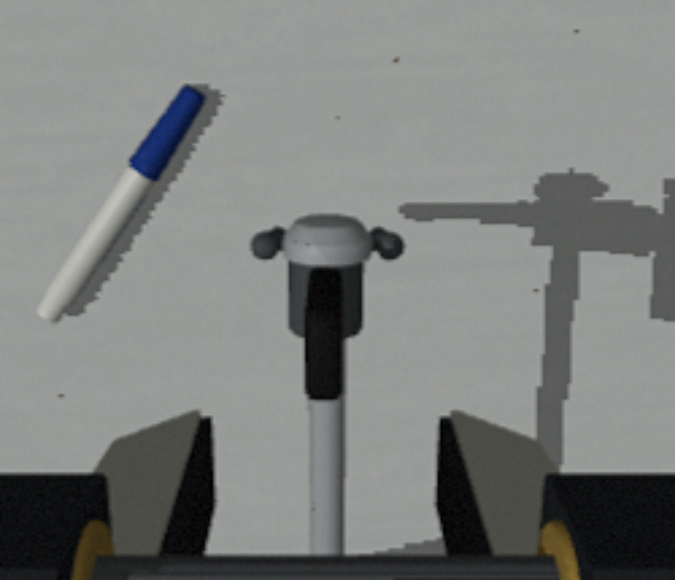

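The carrier hangs upright with its sleeve against the cap (crop, around (325,262)), the gripper is clear, and the marker is undisturbed.

```bash
python3 -c "
from plant import *
print(close_job())"
```

```text
the job is handed in; nothing more can be done
None
```

I slid the carrier round the bend and home against the end cap, then let go and handed the job in at about 24 s; the last picture shows it hanging upright at the cap, but no verdict came back. The highest force reading, taken only at the end of each move, was about 6.5 N, as it met the cap.

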